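# Start a drying run on the moisture balance

### The arm

A 6-joint arm with a two-finger parallel gripper is mounted at the origin on a cart in front of the work surface, level with it; the furniture and walls round the work are solid. World frame = base frame: x ahead of the robot, y to its left, z up, the work surface at z = 0. Lengths are in m, angles in rad, forces in N, time in s.
With the tool pointing down it reaches from about 0.325 to 0.775 m from the base axis. Payload 5.5 kg.
Tool frame: the origin (TCP) lies between the finger pads; the fingertips stand 8 mm ahead of it and the grasp point (between the pads) lies 11 mm behind it (tcp_to_tips is the distance from the TCP to the fingertips, in m); z points along the fingers, y is the line along which they close (so a half turn about z gives the same grasp; the last joint's range is limited). The gripper opens to 88 mm and grips with 3 to 60 N. Pads are 20 mm wide; open, the fingers measure 115 mm over their backs; the gripper's body (75 mm by 178 mm) begins 61 mm behind the grasp point.
Start: joints at [-1.24, 0.091, 1.231, -0, 1.82, -0.057], TCP at [0.227, -0.555, 0.231] pointing down, gripper open.
Joint ranges: [-2.87, 2.87], [-0.86, 2.18], [0.17, 2.46], [-1.51, 4.65], [0.06, 2.69], [-2.65, 2.65]. Speed limits (rad/s): [2.57, 2.57, 3.01, 3.14, 3.14, 3.14].

### API

Orientations are given as a unit quaternion [w, x, y, z].
In Python, from bench import * gives the robot as it stands. Calls block until the motion is done:
- move_to(position, orientation): joint-space move of the TCP to a pose.
- move_l(position, speed=0.15, orientation=None): straight line of the TCP; orientation=None keeps the orientation; speed is the mean speed in m/s.
- movej(angles): joint-space move.
- gripper_open() and close(): open the fingers fully, or close them until they stop; the grip force is fixed at half the most.
- hold(seconds).
- inverse_kinematics(position, orientation): joint angles nearest the present ones, or None.
- state(): the state.
- get_image(name): name is "scene" or "side" or "wrist"; returns a dict with "frame" (400x640x3 uint8, blue, green, red), "depth" (400x640 float32, m along the optical axis (not along the pixel's ray), 0 where there is no reading), "camera_matrix" (3x3 intrinsics, pixels), "k1" (the pictures are not rectified: a ray, as slopes to the right and down, at radius r is drawn at 1 + k1 r^2 times it, then the intrinsics apply), "view" (4x4, takes a point from world to camera coordinates). Camera axes: x right, y up, looking along -z (the intrinsics and any distortion apply to the point x, -y, -z); pixel columns grow to the right and rows downward; lengths in m; the calibration is good to about 2 mm. A picture is of the moment at which its call begins.
A pose or a line that the arm cannot do raises IKError and nothing moves.
- job_done(): hands the job in; it is judged then, once.
The state is a dict: "time": time; "joint_pos": joint angles; "dq": joint speeds; "joint_torque": joint torques, N m; "ee_pos": TCP position; "ee_rot": TCP orientation; "ft_force": force on the tool from outside, world axes, zero at the start; "moment": the same for the moment, N m; "finger_gap": finger opening in m; "finger_force": force on a finger pad.
Only numpy, scipy, OpenCV 4.12 (cv2) and the standard library are available. Lean on these libraries where they do the work, as an engineer would, in place of code of your own. Each camera call takes 0.05 s, during which the arm holds its last target. There are 200 camera calls.

### The job

Start a drying run on the moisture balance, touching it with the fingertips only and picking nothing up. First switch it on by pressing down the raised end of its mains rocker until it snaps over, then push the open hood down over the sample tin until it is fully shut, without slamming it, and only then press the round start key right in for a moment and let go. Keep off the square stop key, and leave the tin and everything else on the bench where it stands.

Things in the scene. Friction and masses are not known exactly. Their poses are not given: they have to be found in the camera images.
- balance: White fixed balance, 170 mm wide; x from -138 mm (front, display) to +125 mm (back). Origin on its centre line at bench level; x front to back, y left, z up. Level deck 55 mm high. Raised front control strip, 61 mm high, at x = -112: black mains rocker at y = +48, two white keys at y = -8 and y = -56, round start and square stop, in either order. Behind: the open hood over a tin.
- rocker (a joint): Mains rocker, rad: 0 off (left, +y end up), 0.44 on (left end down). Black paddle 26 mm (x) by 46 mm (y), pivot along the balance's x at x -112, y +48, z 72 mm of the balance. Over-centre spring: the raised end resists with about 3 N, past 0.22 it snaps over by itself and stays. The black bezel round it reaches z = 65 mm.
- rocker_end (a point): Point on the top face of the rocker, 16 mm from its pivot on the left end, the end to be pressed; about 77 mm above the bench when off and 70 mm when on.
- hood (a joint): Opening angle of the hood in rad: 0 = fully shut on the deck, 1.05 = widest open; starts at 0.8 to 1.0. A friction hinge holds it wherever it is left (about 2 N to 5 N at the pad moves it down; it does not fall shut).
- hood_hinge (a point): Middle of the hood's hinge axis at the back of the balance: x +94, y 0, z 80 mm of the balance; the axis runs along the balance's y. The hood is a grey hollow box open below, 148 mm wide, reaching 152 mm in front of the hinge, its flat top 42 mm above the hinge when shut.
- hood_pad (a point): Centre of the black ribbed rubber push pad (26 x 74 mm) on the outside of the hood's top, near its front edge. In the shut hood it lies 130 mm in front of the hinge axis and 44 mm above it (124 mm above the bench); open, it is turned about the hinge axis, up and to the back, by the hood angle.
- start_key (a joint): Travel of the start key in m: 0 = out, 0.005 = fully in. Springy: starts to move at 1.5 N, fully in at 4.5 N, comes back when released.
- start_key_top (a point): Centre of the top of the start key: white round cap, 25 mm across, in a grey round collar. 74 mm above the bench when out (13 mm above the control strip; the collar is 4 mm high), pressed straight down.
- stop_key (a joint): Travel of the stop key in m, same spring as the start key; to be left alone.
- stop_key_top (a point): Centre of the top of the stop key: white square cap, 20 mm wide, in a grey square collar, 74 mm above the bench, 48 mm from the start key.
- sample_tin: Loose round metal sample tin with soil, 96 mm across and 40 mm high, standing on the pan of the balance under the hood (origin: centre of its underside, 59 mm above the bench). To be left alone; the shut hood clears it all round.
- spatula: Loose spatula with wooden handle, 202 x 19 x 18 mm, lying across in front of the balance. Bystander.
- weight_1: Loose brass check weight, 35 mm across, 39 mm high, in front of the liquid-limit device. Bystander.
- log_book: Loose blue log book, 152 x 210 x 13 mm, on the left of the bench. Bystander.
- pen: Loose pen, 142 mm long, lying on the log book. Bystander.
- tin_2: Loose metal tin, 100 mm across, 42 mm high, behind the liquid-limit device. Bystander.
- sample_jar_1: Loose screw-cap jar, 54 mm across, 70 mm high, at the left of the bench. Bystander.
- sample_jar_2: Loose screw-cap jar, 54 mm across, 70 mm high, at the left of the bench. Bystander.
- sample_jar_3: Loose screw-cap jar, 54 mm across, 70 mm high, at the left of the bench. Bystander.

How it is judged:
By the outcome, as a careful person would: the job done as asked, in the order asked, and still so for the second after the job is handed in, with the robot touching nothing.
It also fails if it takes over 51 s, if anything falls off the work surface, if the arm or the gripper's body presses on something with over 40 N, if the wrist force passes 120 N, or if a joint passes its speed limit or range.

## Working session

There is one attempt and no reset: what is moved stays moved. The work goes in short steps, each a Python script; the robot and the scene stay as the last script left them, time stands still between calls to the robot, and variables do not carry over. Pictures are saved under pics/ and viewed, at most 10 in all, crops included, and the job is handed in when it is done.

```bash
mkdir -p pics; ls; python3 - <<'E'
from bench import *
import cv2,numpy as np,pickle
d={}
for n in("scene","side"):
    i=get_image(n);d[n]=i;cv2.imwrite(f"pics/{n}0.png",i["frame"])
    v=np.linalg.inv(i["view"]);print(n,v[:3,3],-v[:3,2],i["k1"],i["camera_matrix"][0])
pickle.dump(d,open("im0.pkl","wb"))
print(state())
E
```

```text
pics
scene [ 0.19611703 -0.38009958  0.68047711] [ 0.38310764  0.6191987  -0.68543527] -0.006627396377617142 [361.32959048   0.         319.53587737]
side [-0.03436211  0.26583923  0.70315701] [ 0.67042468 -0.16269682 -0.72392022] 0.027822514701904173 [381.25285158   0.         317.67317285]
{'time': 0.1, 'joint_pos': array([-1.23972008e+00,  9.17957572e-02,  1.23176121e+00,  5.08467598e-05,
        1.81981267e+00, -5.66654113e-02]), 'dq': array([-0.00063393, -0.0002938 , -0.00170917,  0.00118646, -0.00055274,
        0.00081022]), 'joint_torque': array([ 3.79919147e-03, -4.47855127e+01, -4.07571709e+01,  7.00367871e-02,
        2.84000445e-02, -9.91363254e-05]), 'ee_pos': array([ 0.2268094 , -0.55520422,  0.22961505]), 'ee_rot': array([-8.83513804e-04,  9.81264249e-01,  1.92664694e-01, -9.71107743e-05]), 'ft_force': array([-0.41028544, -0.50886626,  0.82448252]), 'moment': array([-0.03574625,  0.00684379, -0.02182085]), 'finger_force': 0.0, 'finger_gap': 0.08777742123350561}
```

View pics/scene0.png

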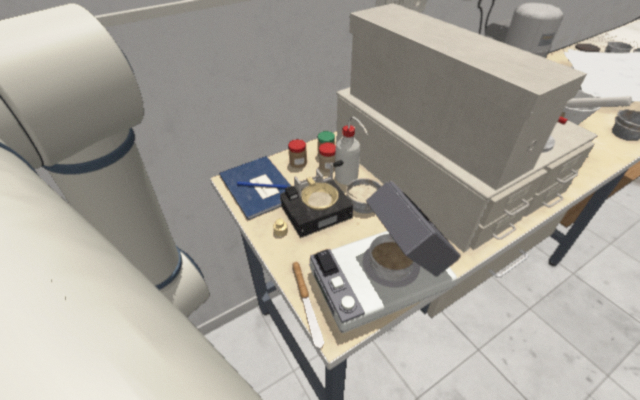

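View pics/side0.png

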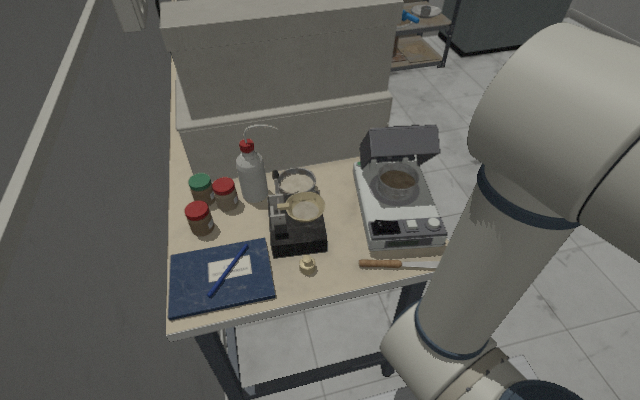

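The scene picture shows the rocker near (326,262), the square key at (337,283) and the round key at (348,303). In the side picture they are at (385,227), (412,225) and (434,224). So start is the outer key, at y=-56. I'll enlarge both views to refine these.

```bash
python3 - <<'E'
import cv2,numpy as np,pickle
d=pickle.load(open("im0.pkl","rb"))
a=cv2.resize(d["scene"]["frame"][175:335,295:465],None,fx=3.5,fy=3.5,interpolation=cv2.INTER_CUBIC)
b=cv2.resize(d["side"]["frame"][115:265,345:455],None,fx=4,fy=4,interpolation=cv2.INTER_CUBIC)
cv2.imwrite("pics/a.png",a);cv2.imwrite("pics/b.png",b)
E
cat > h.py <<'E'
import cv2,numpy as np
def ray(i,u,v):
    K=np.array(i["camera_matrix"]);k=i["k1"]
    p=np.array([(u-K[0,2])/K[0,0],(v-K[1,2])/K[1,1]]);q=p.copy()
    for _ in range(20): q=p/(1+k*(q@q))
    V=np.linalg.inv(i["view"]);return V[:3,3],V[:3,:3]@np.array([q[0],-q[1],-1.])
def on_z(i,u,v,z):
    o,r=ray(i,u,v);return o+r*(z-o[2])/r[2]
def at_depth(i,u,v):
    o,r=ray(i,u,v);return o+r*float(i["depth"][int(round(v)),int(round(u))])
def proj(i,P):
    c=(np.array(i["view"])@np.append(P,1))[:3];s=np.array([c[0],-c[1]])/-c[2];s*=1+i["k1"]*(s@s)
    K=np.array(i["camera_matrix"]);return K[0,0]*s[0]+K[0,2],K[1,1]*s[1]+K[1,2]
def tri(i,p,j,q):
    o,r=ray(i,*p);s,t=ray(j,*q)
    x=np.linalg.lstsq(np.c_[r,-t],s-o,rcond=None)[0]
    a=o+r*x[0];b=s+t*x[1];return (a+b)/2,np.linalg.norm(a-b)
E
```

```text
(no output)
```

View pics/a.png

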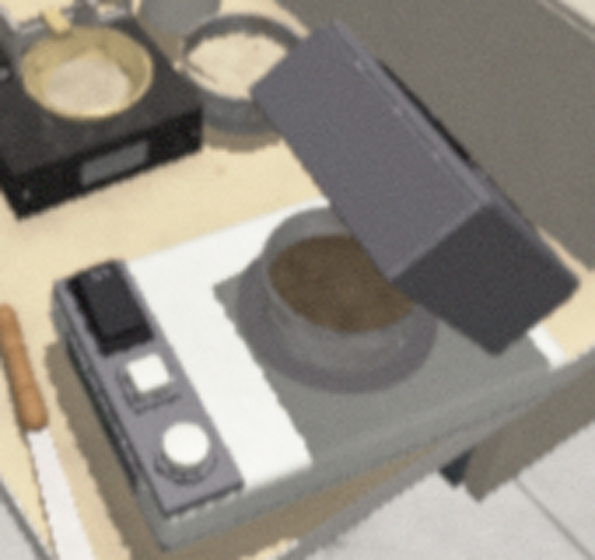

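View pics/b.png

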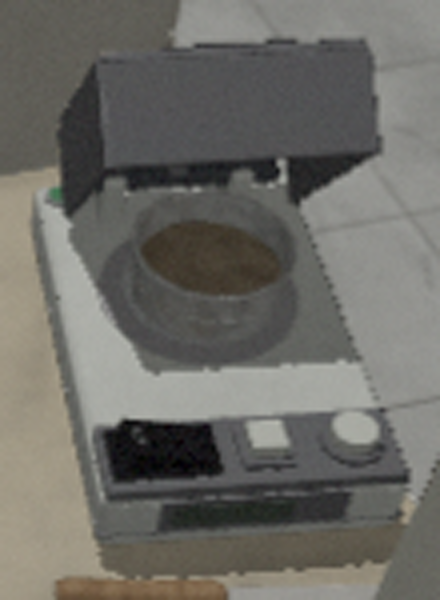

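Round key: scene (347.9,301.6), side (434,222.5). Square key: scene (337.3,281.9), side (412,223.2). The hood's top-front edge in the scene view runs from (390.7,181.3) to (435,233.6). Next I'll refine the key centres with masks and solve the pose.

```bash
python3 - <<'E'
import pickle;from h import *
np.set_printoptions(precision=4,suppress=True)
d=pickle.load(open("im0.pkl","rb"));S,D=d["scene"],d["side"]
def cen(i,u,v,th):
    g=i["frame"].min(2).astype(np.uint8);m=(g>th).astype(np.uint8)
    n,l,st,c=cv2.connectedComponentsWithStats(m,connectivity=4);k=l[int(v),int(u)];return c[k],st[k][2:],
P={}
for n,p,q in(("start",(347.9,301.6),(434,222.5)),("stop",(337.3,281.9),(412,223.2))):
    for th in(150,170):
        a=cen(S,*p,th);b=cen(D,*q,th);print(n,th,a,b)
    print(n,on_z(S,*a[0],.074),on_z(D,*b[0],.074),tri(S,a[0],D,b[0]),at_depth(S,*p),at_depth(D,*q))
    P[n]=(on_z(S,*a[0],.074)+on_z(D,*b[0],.074))/2
# deck points (white strip front/back edges) for heading: fit via depth: deck plane points white region
e=(P["stop"]-P["start"])[:2];print("yaw keys",np.arctan2(-e[0],e[1]),np.hypot(*e))
# right deck edge in scene, left edge in side
for n,i,o,s,pts in(("S",S,(295,175),3.5,[(245,487),(310,462),(70,283),(120,262),(243,487),(165,510)]),("D",D,(345,115),4,[(35,200),(90,425),(100,490),(405,475)])):
    for p in pts: print(n,p,on_z(i,o[0]+p[0]/s,o[1]+p[1]/s,.055),on_z(i,o[0]+p[0]/s,o[1]+p[1]/s,.061))
# hood front face corners by depth & ray
for n,i,o,s,pts in(("S",S,(295,175),3.5,[(252,92),(335,22),(490,205),(400,280)]),("D",D,(345,115),4,[(105,165),(102,60),(365,45),(380,150)])):
    for p in pts: print(n,"hood",at_depth(i,o[0]+p[0]/s,o[1]+p[1]/s))
h=[((252,92),(105,165)),((335,22),(102,60)),((490,205),(365,45)),((400,280),(380,150))]
for p,q in h: print("tri",tri(S,(295+p[0]/3.5,175+p[1]/3.5),D,(345+q[0]/4,115+q[1]/4)))
E
```

```text
start 150 (array([347.7244, 300.9359]), array([ 15,  13, 156], dtype=int32)) (array([433.4262, 221.459 ]), array([10,  8, 61], dtype=int32))
start 170 (array([347.6277, 301.146 ]), array([ 14,  13, 137], dtype=int32)) (array([319.5   , 199.4988]), array([   640,    400, 255994], dtype=int32))
start [ 0.4243 -0.1043  0.074 ] [0.5498 0.1198 0.074 ] (array([ 0.5684,  0.0418, -0.0726]), np.float64(0.20620900068059378)) [ 0.4244 -0.105   0.0732] [ 0.4221 -0.1018  0.0721]
stop 150 (array([337.0522, 280.7652]), array([ 15,  12, 115], dtype=int32)) (array([411.4468, 222.6809]), array([10,  7, 47], dtype=int32))
stop 170 (array([337.0714, 281.0204]), array([14, 11, 98], dtype=int32)) (array([319.5   , 199.4988]), array([   640,    400, 255994], dtype=int32))
stop [ 0.4325 -0.0575  0.074 ] [0.5498 0.1198 0.074 ] (array([ 0.5498,  0.0642, -0.0332]), np.float64(0.1678379756590263)) [ 0.4316 -0.0596  0.0745] [ 0.4313 -0.0548  0.0734]
yaw keys -0.1745928654076784 0.02377295538188271
S (245, 487) [ 0.4429 -0.1353  0.055 ] [ 0.4405 -0.1376  0.061 ]
S (310, 462) [ 0.4814 -0.1427  0.055 ] [ 0.4787 -0.
[... 364 characters left out ...]
 0.0309 0.061 ]
D (100, 490) [0.4305 0.0388 0.055 ] [0.4262 0.0409 0.061 ]
D (405, 475) [ 0.3989 -0.1228  0.055 ] [ 0.3949 -0.1192  0.061 ]
S hood [ 0.5398 -0.0002  0.1876]
S hood [ 0.5897 -0.0063  0.2199]
S hood [ 0.5656 -0.147   0.2183]
S hood [ 0.5211 -0.1407  0.185 ]
D hood [0.5436 0.0077 0.1825]
D hood [ 0.5863 -0.0025  0.218 ]
D hood [ 0.5627 -0.1424  0.2174]
D hood [ 0.5177 -0.1372  0.1821]
tri (array([0.5459, 0.0063, 0.1797]), np.float64(0.0010251421260669433))
tri (array([ 0.5914, -0.004 ,  0.2157]), np.float64(0.002897774662445476))
tri (array([ 0.5679, -0.1454,  0.2142]), np.float64(0.0015868411672683336))
tri (array([ 0.5224, -0.1392,  0.18  ]), np.float64(0.0033974443496316603))
```

```bash
cat >> h.py <<'E'
def R2(yaw): c,s=np.cos(yaw),np.sin(yaw);return np.array([[c,-s],[s,c]])
def quat(yaw): return [0,np.cos(yaw/2),np.sin(yaw/2),0]
E
python3 - <<'E'
from bench import *
import pickle;from h import *
np.set_printoptions(precision=4,suppress=True)
d=pickle.load(open("im0.pkl","rb"));S,D=d["scene"],d["side"]
for n,a,b in(("start",(347.72,300.94),(433.43,221.46)),("stop",(337.05,280.77),(411.45,222.68))):
    print(n,on_z(S,*a,.074),on_z(D,*b,.074),tri(S,a,D,b))
for p in((430,120),(470,160),(400,110)): print("cab S",at_depth(S,*p))
for p in((300,120),(350,110),(300,60),(370,50),(400,75)): print("cab D",at_depth(D,*p))
close()
move_to([.40,-.08,.28],quat(-.17))
i=get_image("wrist");cv2.imwrite("pics/w1.png",i["frame"]);pickle.dump(i,open("w1.pkl","wb"))
s=state();print(s["time"],s["joint_pos"],s["ee_pos"],s["ft_force"],s["finger_gap"])
E
```

```text
start [ 0.4247 -0.104   0.074 ] [ 0.4238 -0.1008  0.074 ] (array([ 0.4259, -0.1026,  0.071 ]), np.float64(0.00015649390663018088))
stop [ 0.4328 -0.057   0.074 ] [ 0.4325 -0.054   0.074 ] (array([ 0.4342, -0.0554,  0.0713]), np.float64(0.000566987552496182))
cab S [0.7672 0.0759 0.2538]
cab S [ 0.7673 -0.0458  0.2217]
cab S [0.7672 0.1696 0.2334]
cab D [0.7468 0.1181 0.1583]
cab D [ 0.7445 -0.0098  0.1665]
cab D [0.7667 0.1072 0.3015]
cab D [ 0.771  -0.0591  0.3014]
cab D [ 2.4649 -1.0085 -0.7739]
3.3333 [-0.282  -0.4052  1.5881 -0.0002  1.959   1.4595] [ 0.4001 -0.0806  0.2798] [ 0.1212  0.5108 -0.9243] 0.0005223254439798347
```

View pics/w1.png

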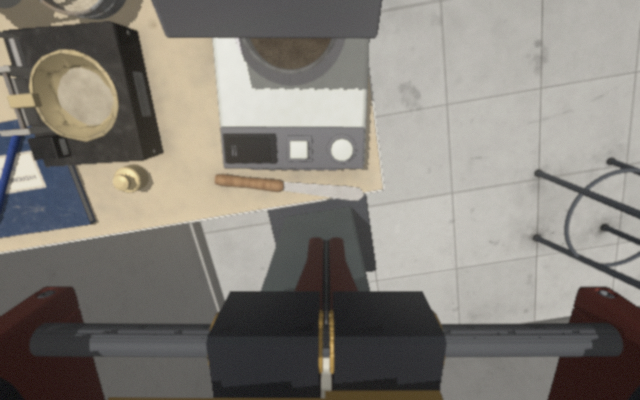

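In the wrist view the round key is at (342,149), the square key at (298,150) and the rocker at (222-277,149). The hood's edge is at the top, and the picture is well aligned with the balance. I'll refine from this view with masks and solve the pose.

```bash
python3 - <<'E'
import pickle;from h import *
np.set_printoptions(precision=4,suppress=True)
i=pickle.load(open("w1.pkl","rb"));f=i["frame"]
g=f.min(2)
l=cv2.connectedComponentsWithStats((g>165).astype(np.uint8),connectivity=4)
W={}
for n,p in(("start",(342,149)),("stop",(298,150))):
    k=l[1][p[1],p[0]];print(n,l[2][k],l[3][k],on_z(i,*l[3][k],.074));W[n]=on_z(i,*l[3][k],.074)
e=(W["start"]-W["stop"])[:2];print("len",np.hypot(*e),"yaw",np.arctan2(e[0]*-1,e[1])-np.pi, np.arctan2(e[0],-e[1]))
m=(f.max(2)<50).astype(np.uint8);l=cv2.connectedComponentsWithStats(m,connectivity=4)
k=l[1][149,255];print("rocker",l[2][k],l[3][k],on_z(i,*l[3][k],.07))
# depth check on strip and keys
for p in((342,149),(298,150),(230,149),(250,149),(270,149),(320,150),(290,105)):print(p,at_depth(i,*p))
# hood edge line
for u in(170,250,350,375):print(u,[ (v,at_depth(i,u,v)) for v in(15,33)])
E
```

```text
start [331 139  22  22 370] [341.3405 149.4216] [ 0.4257 -0.1026  0.074 ]
stop [290 141  17  17 286] [297.972 149.028] [ 0.4343 -0.0554  0.074 ]
len 0.04795198202799805 yaw -0.18034528283088935 -0.18034528283088952
rocker [     0      0    640    400 227347] [322.8135 182.8061] [ 0.3907 -0.0756  0.07  ]
(342, 149) [ 0.4261 -0.1034  0.0746]
(298, 150) [ 0.4332 -0.0552  0.0736]
(230, 149) [0.4476 0.0174 0.078 ]
(250, 149) [ 0.4433 -0.0029  0.073 ]
(270, 149) [ 0.4385 -0.0232  0.0649]
(320, 150) [ 0.4273 -0.0787  0.0617]
(290, 105) [ 0.4816 -0.0542  0.0553]
170 [(15, array([ 0.5511, -0.0031,  0.1951])), (33, array([0.5428, 0.0034, 0.187 ]))]
250 [(15, array([ 0.5417, -0.055 ,  0.1961])), (33, array([ 0.5327, -0.0513,  0.1891]))]
350 [(15, array([ 0.5306, -0.1193,  0.1954])), (33, array([ 0.5214, -0.1185,  0.1872]))]
375 [(15, array([ 0.5279, -0.1354,  0.1953])), (33, array([ 0.5185, -0.1354,  0.1873]))]
```

```bash
cat >> h.py <<'E'
YAW=-.178;Q=quat(YAW);TIP=.008
ORG=np.array([.4258,-.1026])-R2(YAW)@[-.112,-.056]
def B(x,y,z): return np.append(ORG+R2(YAW)@[x,y],z+TIP)   # TCP for tips at balance x,y,z
E
python3 - <<'E'
from bench import *
from h import *
np.set_printoptions(precision=4,suppress=True)
print(ORG)
move_to(B(-.112,.067,.11),Q)
move_l(B(-.112,.067,.083),.08)
f0=state()["ft_force"][2];print("f0",f0)
z=.083
while z>.0695:
    z-=.0015;move_l(B(-.112,.067,z),.02);s=state();print(round(z,4),s["ee_pos"][2]-TIP,s["ft_force"][2]-f0)
    if abs(s["ft_force"][2]-f0)>15:break
move_l(B(-.112,.067,.12),.12)
move_to(B(-.13,.0,.20),Q)
i=get_image("wrist");cv2.imwrite("pics/w2.png",cv2.resize(i["frame"][100:300,150:450],None,fx=2,fy=2))
for y in(.064,.048,.032):
    u,v=proj(i,B(-.112,y,.07-TIP));print(y,u,v,at_depth(i,u,v))
print(state()["time"])
E
```

```text
[ 0.5459 -0.0673]
f0 0.45549455496524893
0.0815 0.08178128657592629 0.26164553199641516
0.08 0.07997021618713498 -0.6383508906832454
0.0785 0.0788732653293524 1.8799175921298537
0.077 0.07696892772663849 0.9631815628629345
0.0755 0.07502451089533643 -0.02958803318417913
0.074 0.07358883271877745 0.19632489062894865
0.0725 0.07232142926765692 0.3863572765905062
0.071 0.07133227349195373 2.760732399630668
0.0695 0.07116687402253408 8.505501070246247
0.064 255.45200373145354 173.02233430915825 [0.4471 0.0154 0.0703]
0.048 272.91143864894485 172.98185321682104 [ 0.445  -0.0011  0.0741]
0.032 290.38400230517044 172.94341742495897 [ 0.4428 -0.017   0.0769]
8.0
```

The rocker is on: left end at 70 mm, right end at 77 mm. Next is the hood, following its arc.

```bash
python3 - <<'E'
from bench import *
from h import *
np.set_printoptions(precision=2,suppress=True)
def T(th,dz=0):
    f=.136*np.cos(th)-.044*np.sin(th);u=.136*np.sin(th)+.044*np.cos(th)
    return B(.094-f+.010,0,.08+u+dz)
move_to(T(1.08,.06)-[.06,0,0],Q);move_l(T(1.08,.06),.12);move_l(T(1.08,.004),.1)
f0=state()["ft_force"]
th=1.08
while th>-.04:
    th-=.04 if th>.12 else .012
    move_l(T(th),.05 if th>.2 else .02);s=state();f=s["ft_force"]-f0;print(round(th,3),f,(s["ee_pos"]-T(th))*1e3)
    if np.linalg.norm(f)>(14 if th<.15 else 20):break
print(s["time"])
i=get_image("side");cv2.imwrite("pics/s2.png",cv2.resize(i["frame"][80:280,300:500],None,fx=3,fy=3))
E
```

```text
1.04 [-0.04  0.44  0.73] [-0.01  0.01  0.54]
1.0 [-0.62  1.36 -0.29] [-0.06  0.04  0.29]
0.96 [ 0.32  0.52 -0.41] [-0.13  0.03  0.04]
0.92 [-0.08  0.67  0.07] [-0.14  0.06 -0.01]
0.88 [-0.02  0.5  -0.33] [-0.05  0.01  0.09]
0.84 [1.06 0.45 1.06] [-0.17  0.01  0.03]
0.8 [0.18 0.68 0.3 ] [-0.28  0.03 -0.08]
0.76 [0.33 0.34 0.39] [-0.33  0.06 -0.07]
0.72 [0.66 0.76 0.6 ] [-0.34  0.09 -0.13]
0.68 [0.63 1.08 0.86] [-0.36  0.11 -0.21]
0.64 [0.72 0.17 0.92] [-0.39  0.1  -0.24]
0.6 [0.36 0.74 0.26] [-0.4   0.11 -0.27]
0.56 [ 0.42  1.42 -0.33] [-0.4   0.11 -0.29]
0.52 [0.19 0.82 0.41] [-0.39  0.12 -0.31]
0.48 [ 0.83 -0.17 -0.25] [-0.39  0.12 -0.34]
0.44 [0.43 0.68 0.81] [-0.37  0.1  -0.34]
0.4 [ 0.7  -0.02  0.53] [-0.37  0.11 -0.39]
0.36 [-0.75  0.14 -0.57] [-0.36  0.09 -0.39]
0.32 [ 0.41  0.58 -0.58] [-0.36  0.09 -0.39]
0.28 [-0.66  0.92 -0.13] [-0.35  0.09 -0.45]
0.24 [0.01 0.04 0.24] [-0.35  0.07 -0.47]
0.2 [0.05 0.4  0.34] [-0.19  0.03 -0.22]
0.16 [0.35 0.98 0.46] [-0.22  0.03 -0.33]
0.12 [-0.56  0.13 -1.11] [-0.23  0.02 -0.31]
0.108 [-0.59  1.19 -0.44] [-0.09 -0.   -0.11]
0.096 [ 0.42  0.66 -0.04] [-0.05  0.01 -0.09]
0.084 [-0.24 -0.26  0.84] [-0.06 -0.01 -0.12]
0.072 [0.15 0.2  0.83] [-0.1 -0.  -0.2]
0.06 [ 0.46 -0.42  0.12] [-0.12  0.01 -0.22]
0.048 [ 1.01  0.09 -0.16] [-0.1   0.01 -0.19]
0.036 [-0.33  0.87  0.55] [-0.1   0.04 -0.19]
0.024 [-0.69  0.24  0.19] [-0.1   0.01 -0.2 ]
0.012 [0.03 0.31 0.25] [-0.09  0.02 -0.18]
-0.0 [-0.27 -0.04  2.3 ] [0.11 0.01 0.34]
-0.012 [-1.6   1.15  8.78] [ 0.62 -0.11  1.9 ]
-0.024 [-2.71  0.23 15.08] [ 1.1  -0.2   3.47]
20.0083
```

View pics/s2.png

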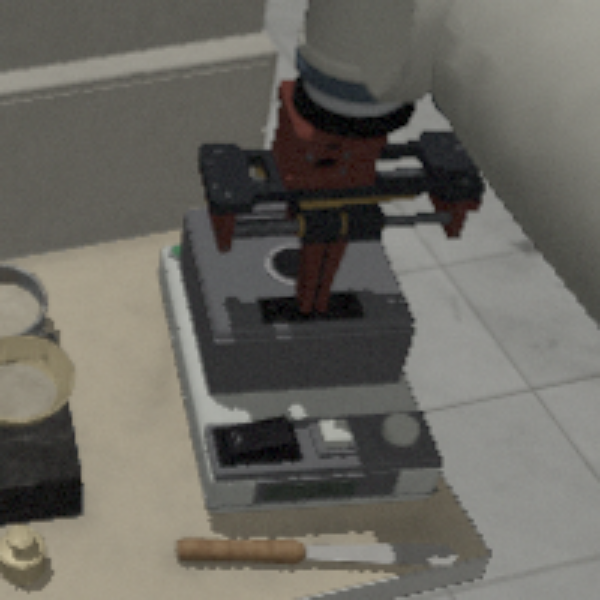

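The hood is shut, with the fingertips on the pad and the force rising against the stop at θ≈0. Next I'll press the start key.

```bash
python3 - <<'E'
from bench import *
from h import *
np.set_printoptions(precision=4,suppress=True)
p=np.array(state()["ee_pos"]);move_l(p+[0,0,.006],.03);move_l(p+[0,0,.06],.12)
move_l(B(-.112,-.056,.18),.15);move_l(B(-.112,-.056,.082),.1)
hold(.2);f0=state()["ft_force"][2];z=.08
while z>.062:
    z-=.0015;move_l(B(-.112,-.056,z),.03);s=state();f=s["ft_force"][2]-f0;print(round(z,4),s["ee_pos"][2]-TIP,f)
    if f>11:break
hold(.5);s=state();print(s["ee_pos"],s["ft_force"][2]-f0)
move_l(B(-.112,-.056,.085),.06);move_l(B(-.112,-.056,.18),.15);move_l(B(-.16,-.02,.22),.15)
for n in("wrist","scene"):
    i=get_image(n);cv2.imwrite(f"pics/{n}3.png",i["frame"])
    for a in((-.112,-.056,.074),(-.112,-.008,.074),(-.112,.064,.07),(-.112,.032,.077),(-.045,.02,.122),(-.045,-.05,.122)):
        q=B(*a)-[0,0,TIP];u,v=proj(i,q)
        if 0<u<639 and 0<v<399:print(n,a,at_depth(i,u,v)[2])
print(state()["time"])
E
```

```text
0.0785 0.0781986533899642 0.21175642958262467
0.077 0.07685655244996986 0.3173352748296107
0.0755 0.07538278278928168 -0.16535574519656454
0.074 0.07425378575203795 2.6047944362830515
0.0725 0.0727184744171108 3.583911719744261
0.071 0.07120936805166861 2.918906270624687
0.0695 0.06970505094360085 4.942909427693533
0.068 0.06921164471114755 10.295858195991316
0.0665 0.06908449125291796 17.419022983249963
[ 0.4261 -0.1027  0.0771] 16.588980323022884
wrist (-0.112, -0.056, 0.074) 0.0740975799868171
wrist (-0.112, -0.008, 0.074) 0.07301886864564183
wrist (-0.112, 0.064, 0.07) 0.06969562199339235
wrist (-0.112, 0.032, 0.077) 0.07589262513789313
wrist (-0.045, 0.02, 0.122) 0.12297113510823726
wrist (-0.045, -0.05, 0.122) 0.12089452841951753
scene (-0.112, -0.056, 0.074) 0.07366446666074156
scene (-0.112, -0.008, 0.074) 0.0733097094265831
scene (-0.112, 0.064, 0.07) 0.30293257011834585
scene (-0.112, 0.032, 0.077) 0.07514534940002005
scene (-0.045, 0.02, 0.122) 0.12366585499725324
scene (-0.045, -0.05, 0.122) 0.12338060697045261
28.0
```

View pics/wrist3.png

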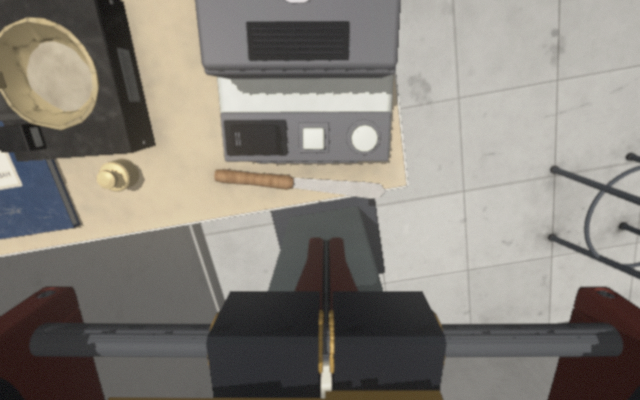

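The hood is shut (pad at (298,40)), the rocker is on, both keys are out (start at (364,138)), and the spatula and weight haven't moved. Handing in.

```bash
python3 -c "
from bench import *
print(job_done())"
```

```text
the job is handed in; nothing more can be done
None
```

The drying run is handed in: I switched the rocker on, shut the hood gently, then pressed the start key fully in and released it, in that order, by 28 s on the robot clock. The stop key was not touched, and the items in the last picture were where they stood.

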